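# Zero the peak meter and hold the test lamp in its spring-return bayonet socket

### The arm

A 7-joint arm with a two-finger parallel gripper is mounted at the origin on the work surface. World frame = base frame: x ahead of the robot, y to its left, z up, the work surface at z = 0. Lengths are in m, angles in rad, forces in N, time in s.
With the tool pointing down it reaches from about 0.425 to 0.875 m from the base axis. Payload 4.7 kg.
Tool frame: the origin (TCP) lies midway between the tips of the shut fingers; the grasp point (between the pads) lies 19 mm behind it; z points along the fingers, y is the direction in which the jaws open and shut (so a half turn about z gives the same grasp; the last joint's range is limited). The gripper opens to 87 mm and grips with 3 to 60 N. Pads are 19 mm wide; open, the fingers measure 117 mm over their backs; the gripper's body (75 mm by 190 mm) begins 51 mm behind the grasp point.
Start: joints at [-1.291, 0.321, -0.07, 1.45, 0.023, 1.371, -0.057], TCP at [0.171, 0.627, 0.201] pointing down, gripper open.
Joint ranges: [-2.86, 2.86], [-0.3, 2.09], [-1.38, 1.24], [0.06, 2.45], [-1.56, 4.7], [0.09, 2.05], [-2.69, 2.69]. Speed limits (rad/s): [2.57, 2.57, 3.14, 3.14, 3.14, 3.14, 3.14].

### API

Orientations are given as [roll, pitch, yaw] about the fixed x, y, z axes, in that order (R = Rz(yaw) Ry(pitch) Rx(roll)).
In Python, from cell import bot gives the robot as it stands.
- The arm moves only by the shell command python3 -m inch 'ROWS' [FORCE]. ROWS is JSON, a list of rows, each a list of 7 numbers: the shift along the tool's x, y, z in units of 40 mm (1.0 is 40 mm), then the turn, a rotation vector about the tool's x, y, z in rad, then the gripper command: -1 is fully open, 1 is shut, values between are in proportion. A call has 1 to 10 rows; each row shifts and turns the commanded pose from where the row before left it, along the tool's axes as they then stand; what a row does not reach is not made up. A row lasts 1/8 s, in which the tool goes at most 62.5 mm and 10.7 degrees, less where a joint would pass 70% of its speed; a pose out of reach is approached as far as the arm can. A call is refused whole if a number of a shift passes 1 or a number of a turn 0.188, either way. A call with a gripper value outside its range is refused whole. The fingers move at their own pace and stop on an object; FORCE is the grip in N (left out, the last holds). Time passes only in rows, so rows that do not move let the fingers close. It gives the time, the measured TCP pose, the force and the opening at its end, in the units of the state.
- bot.read_state(): the state, without advancing time (a new reading comes with each control period).
- bot.capture(name): name is "side" or "top"; returns a dict with "img" (420x560x3 uint8, red, green, blue), "K" (3x3 intrinsics, pixels), "k1" (the pictures are not rectified: a ray, as slopes to the right and down, at radius r is drawn at 1 + k1 r^2 times it, then the intrinsics apply), "cam_to_world" (4x4, takes a point from camera to world coordinates). Camera axes: x right, y up, looking along -z (the intrinsics and any distortion apply to the point x, -y, -z); pixel columns grow to the right and rows downward; lengths in m; the calibration is good to about 2 mm. A picture is of the moment at which its call begins. There is no depth.
- bot.finish_job(): hands the job in, once; it reports no verdict.
The state is a dict: "t": time; "qpos": joint angles; "joint_velocities": joint speeds; "tau": joint torques, N m; "ee_pos": TCP position; "tool_rot": TCP orientation; "contact_force": force on the tool from outside, world axes, zero at the start; "wrist_torque": the same for the moment, N m; "grip_width": opening from 0.0 (shut) to 1.0 (fully open).
Only numpy, scipy, OpenCV 4.12 (cv2) and the standard library are available. Lean on these libraries where they do the work, as an engineer would, in place of code of your own. Each camera call takes 0.05 s, during which the arm holds its last target. There are 200 camera calls.

### The job

Turn the meter's grey reset knob anticlockwise until its red peak pointer is back at the zero stop. Then take the orange lamp from the wooden rack, push it fully home into the keyhole socket of the test console, turn it a quarter turn clockwise (seen from above) against the return spring, and finish while still holding it pushed in and turned: the spring throws it back if it is let go. Leave the other lamps and the things lying about where they are.

Things in the scene. Friction and masses are not known exactly. Their poses are not given: they have to be found in the camera images.
- reset_knob (a joint): angle of the grey reset knob and its red pointer, rad: 0 at the zero stop, growing clockwise seen from above, to 2.4; stays where left (friction 0.03 N m). The pointer runs along the knob's bar grip: at 0 both lie along the meter's +y axis, at q they are turned q clockwise from it
- meter: black meter, 120 x 120 x 40 mm, fixed, white dial 108 mm diameter on top, 42 mm above its underside; origin: centre of the underside, z up. In the dial's centre the knob: disc 34 mm diameter up to 7 mm above the dial, on it an upright bar grip 12 mm thick, 36 mm long, 6 to 38 mm above the dial. A stud 6 mm high stands near the dial's edge at zero (+y)
- knob_axis (a point): point on the knob's axis, 26 mm above the dial, 12 mm below the bar's top: a good height for gripping the bar across its 12 mm; axes as the meter's
- lamp_orange: loose bayonet lamp, 0.09 kg, one of three in the rack (places vary), its flange resting on the rack's top. Origin: centre of the underside of its orange flange (48 mm diameter, 4 mm thick), z up. Below: round shank 19 mm diameter, 24 mm long, with a cross pin. Above: white grip block, 26 mm thick along x, 42 along y, z 4 to 40 mm; orange dome up to z 57 mm. A half turn about z makes no difference
- lamp_pin (a point): centre of the orange lamp's cross pin, 19.5 mm below the lamp's origin: 7 mm thick, 34 mm tip to tip along the lamp's y axis; axes as the lamp's
- lamp_grip (a point): middle of the orange lamp's grip block, 30 mm above the lamp's origin: grip it here from above, across the 26 mm (the lamp's x); axes as the lamp's
- lamp_green: as the orange lamp, but green; leave it in the rack
- lamp_blue: as the orange lamp, but blue; leave it in the rack
- rack: wooden rack, 70 x 240 x 32 mm (x, y, z), fixed to the table, with three 43 mm through holes in a row along its y axis, 80 mm apart; origin: centre of its underside
- console: test console, 160 x 160 x 60 mm, white sides, grey top, fixed; origin: centre of its underside, z up. In the middle of its flat top is the bayonet socket; a lamp fully home rests with its flange on this top. Only with the lamp's pin along the slot can it enter; once the pin is below the 10 mm plate the lamp can turn
- socket_mouth (a point): centre of the keyhole socket, on the console's top, 60 mm above the table: round hole 22 mm diameter with a slot 10 mm wide, 40 mm tip to tip, along y, through a white plate 10 mm thick; white lines on the top prolong the slot. Axes as the console's
- plunger (a joint): travel of the spring plunger in the socket, m: 0 at rest (its top 6 mm below the console's top), growing downwards as the lamp's shank presses it; 0.018 with the lamp fully home. Pushes back with 2 N at first, 7.4 N at home
- carrier (a joint): angle of the spring-return carrier in the socket that the lamp's pin turns, rad: 0 at rest (in line with the slot), growing clockwise seen from above, stop at 1.45. The pin has about 0.1 rad of play in it, so a quarter turn of the lamp reaches the stop; the spring turns back with 0.04 N m at rest, 0.16 N m at the stop
- screwdriver: screwdriver lying on the table beyond the rack; bystander
- mug: blue mug, 85 mm high, on the table at the left; bystander
- plug: white mains plug lying between the console and the robot, about 36 mm high; bystander
- multimeter: yellow hand multimeter, 150 x 75 x 34 mm, lying beyond the meter; bystander
Mind the look-alikes: they are no part of the job. Leave any green look-alike of the meter alone. What is shaped like the lamp_orange but black is not meant.

How it is judged:
By the outcome, as a careful person would: the job done as asked, in the order asked, and still so for the second after the job is handed in, while the arm keeps its last pose, push and grip.
It also fails if it takes over 70 s, if anything falls off the work surface, if the arm or the gripper's body presses on something with over 40 N, if the wrist force passes 120 N, or if a joint passes its speed limit or range.

## Working session

There is one attempt and no reset: what is moved stays moved. The work goes in short steps, Python scripts to look and compute and a shell command to move; the robot and the scene stay as the last step left them, time stands still between calls to the robot, and variables do not carry over. Pictures are saved under pics/ and viewed, about 8 in all and at most 12, crops included, and the job is handed in when it is done.

```bash
ls; mkdir -p pics; cat > h.py <<'E'
import numpy as np, cv2
from cell import bot
from scipy.spatial.transform import Rotation as R
def snap(name,fn):
    c=bot.capture(name); cv2.imwrite('pics/'+fn+'.png',c['img'][:,:,::-1]); np.savez('pics/'+fn+'.npz',**{k:c[k] for k in('K','k1','cam_to_world')}); return c
def ray(c,u,v):
    K=c['K'];k1=float(c['k1'])
    d=cv2.undistortPoints(np.array([[[u,v]]],float),K,np.array([k1,0,0,0.]))[0,0]
    T=c['cam_to_world']; return T[:3,3],T[:3,:3]@np.array([d[0],-d[1],-1])
def at(c,u,v,z):
    o,d=ray(c,u,v); return o+d*(z-o[2])/d[2]
def proj(c,P):
    T=c['cam_to_world'];p=T[:3,:3].T@(np.array(P)-T[:3,3]);x,y=p[0]/-p[2],-p[1]/-p[2];s=1+float(c['k1'])*(x*x+y*y)
    K=c['K'];return K[0,0]*x*s+K[0,2],K[1,1]*y*s+K[1,2]
E
python3 - <<'E'
from h import *
a=snap('top','t0');b=snap('side','s0')
for c in(a,b):print(c['K'],c['k1'],c['cam_to_world'].round(3))
s=bot.read_state();print(s)
E
```

```text
pics
[[499.49658605   0.         279.71776591]
 [  0.         499.49658605 202.8117355 ]
 [  0.           0.           1.        ]] -0.170279346229699 [[-0.023  0.991 -0.13   0.277]
 [-1.    -0.025 -0.015  0.048]
 [-0.018  0.13   0.991  1.764]
 [ 0.     0.     0.     1.   ]]
[[412.02052362   0.         280.81706809]
 [  0.         412.02052362 215.71162063]
 [  0.           0.           1.        ]] 0.04229343462906188 [[ 0.972  0.16  -0.174  0.318]
 [-0.236  0.592 -0.771 -0.801]
 [-0.021  0.79   0.613  0.778]
 [ 0.     0.     0.     1.   ]]
{'t': 0.1, 'qpos': array([-1.29091098,  0.32173717, -0.07009788,  1.45156564,  0.02257784,
        1.37080592, -0.05689744]), 'joint_velocities': array([-0.00108832, -0.00100134, -0.00011525, -0.00331235,  0.00058905,
       -0.00010673,  0.00025268]), 'tau': array([ 2.63624552e-04, -4.92568803e+01, -4.05470403e-01, -3.13403070e+01,
       -6.41259528e-02,  3.94364214e-02,  6.60993760e-05]), 'ee_pos': array([0.17062421, 0.6266443 , 0.20007228]), 'tool_rot': array([-3.13986477e+00,  6.86624965e-05,  2.87584613e+00]), 'contact_force': array([-0.06602873,  0.18966522,  0.47946154]), 'wrist_torque': array([-0.00985964,  0.03702967,  0.03471409]), 'grip_width': 1.0008583128081296}
```

View pics/t0.png

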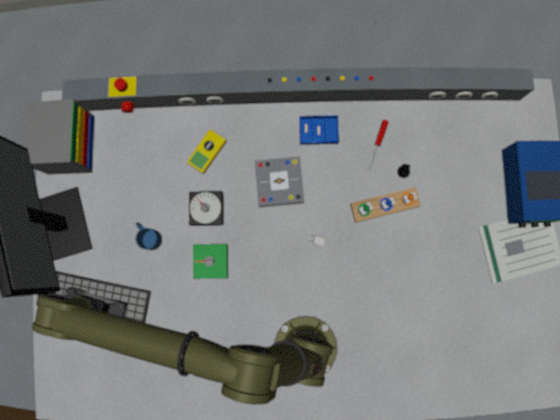

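View pics/s0.png

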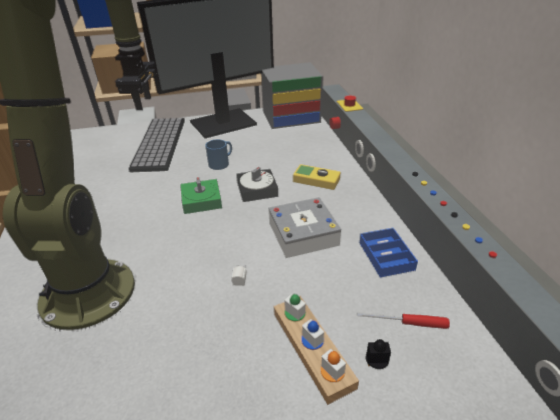

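The top view shows the meter at (206,208), the console at (279,181), the orange lamp at (409,198) and the green look-alike at (210,261). I'll enlarge the three targets.

```bash
python3 - <<'E'
import cv2,numpy as np
t=cv2.imread('pics/t0.png');s=cv2.imread('pics/s0.png')
def cr(i,u,v,w,h,f): return cv2.resize(i[v:v+h,u:u+w],None,fx=f,fy=f,interpolation=cv2.INTER_CUBIC)
A=cr(t,181,183,50,50,8);B=cr(t,250,150,60,60,400/60)
C=cr(t,345,180,80,50,5);C=C[:200]
C=cr(t,345,180,80,40,5)
D=cr(s,230,160,80,40,5)
cv2.imwrite('pics/c0.png',np.vstack([np.hstack([A,B[:400,:400]]),np.hstack([C,D])]))
E
```

```text
(no output)
```

View pics/c0.png

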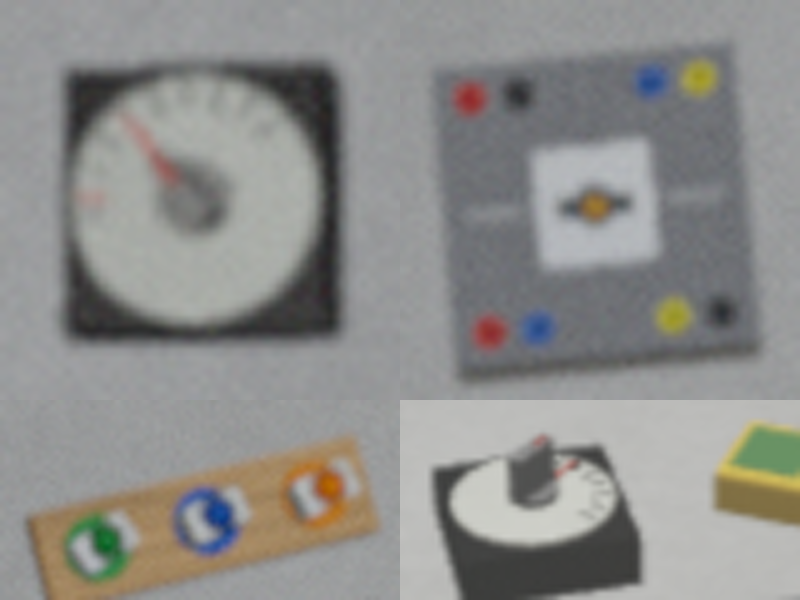

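```bash
cat >> h.py <<'E'
class F(dict):pass
def load(n): 
    z=np.load('pics/'+n+'.npz');return {k:z[k] for k in z}
E
python3 - <<'E'
from h import *
c=load('t0')
def P(x,y,ox,oy,f,z): return at(c,(x+.5)/f-.5+ox,(y+.5)/f-.5+oy,z)
M=lambda x,y,z:P(x,y,181,183,8,z)
C=lambda x,y,z:P(x-400,y,250,150,400/60,z)
L=lambda x,y,z:P(x,y-400,345,180,5,z)
np.set_printoptions(precision=4,suppress=True)
for p in[(197,198),(66,70),(336,68),(66,338),(338,338),(90,198),(122,112)]:print('m',p,M(*p,.042)[:2])
for p in[(597,206),(435,68),(733,42),(462,376),(758,348),(465,214),(722,192)]:print('c',p,C(*p,.06)[:2])
for p in[(100,547),(208,520),(314,493)]:print('flange',L(*p,.035)[:2])
for p in[(107,540),(219,513),(330,485)]:print('dome',L(*p,.083)[:2])
for p in[(28,517),(350,437),(380,525)]:print('rack',L(*p,.032)[:2])
s=cv2.imread('pics/s0.png');i=cv2.resize(s[335:395,300:370],None,fx=8,fy=8,interpolation=cv2.INTER_CUBIC)
t=cv2.imread('pics/t0.png');j=cv2.resize(t[180:220,394:424],None,fx=8,fy=8,interpolation=cv2.INTER_CUBIC)
i[:320,-240:]=j
cv2.imwrite('pics/c1.png',i)
E
```

```text
m (197, 198) [0.4938 0.3353]
m (66, 70) [0.552  0.3934]
m (336, 68) [0.5497 0.2737]
m (66, 338) [0.4337 0.3934]
m (338, 338) [0.4311 0.2739]
m (90, 198) [0.495  0.3827]
m (122, 112) [0.5327 0.3685]
c (597, 206) [0.5787 0.0744]
c (435, 68) [0.6543 0.1575]
c (733, 42) [0.664  0.0013]
c (462, 376) [0.4916 0.1462]
c (758, 348) [ 0.5022 -0.0069]
c (465, 214) [0.5763 0.1431]
c (722, 192) [0.5844 0.0093]
flange [ 0.4746 -0.2213]
flange [ 0.4917 -0.2984]
flange [ 0.5089 -0.3751]
dome [ 0.4738 -0.2188]
dome [ 0.4903 -0.2967]
dome [ 0.5077 -0.3748]
rack [ 0.4974 -0.172 ]
rack [ 0.5486 -0.4041]
rack [ 0.4853 -0.422 ]
```

View pics/c1.png

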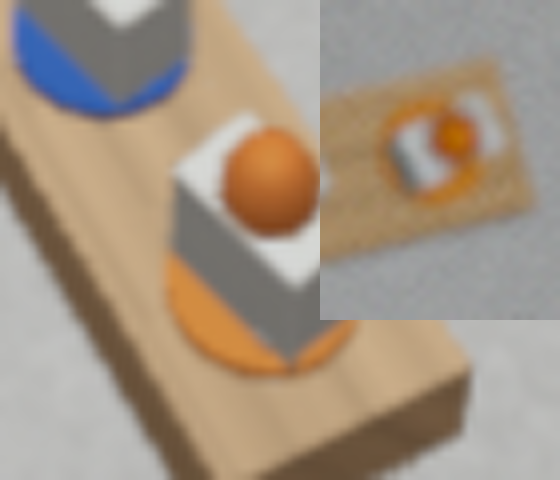

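```bash
python3 - <<'E'
from h import *
np.set_printoptions(precision=4,suppress=True)
c=load('s0')
q=[at(c,300+(x-3.5)/8,335+(y-3.5)/8,.072) for x,y in[(175,178),(297,285),(245,112)]]
print(q)
for d in(q[1]-q[0],q[2]-q[0]):print(np.linalg.norm(d),np.degrees(np.arctan2(d[1],d[0])))
print('ctr',(q[1]+q[2])/2)
# dome center z ~ .032+.045
print('dome',at(c,300+(272-3.5)/8,335+(181-3.5)/8,.032+.047))
# console corners side, keyhole; meter
for p in[(303,218.5)]:print('sock',at(c,*p,.06))
R0=R.from_euler('xyz',bot.read_state()['tool_rot']).as_matrix();print(R0)
E
```

```text
[array([ 0.4892, -0.3654,  0.072 ]), array([ 0.508 , -0.3991,  0.072 ]), array([ 0.5114, -0.3523,  0.072 ])]
0.03858633816624663 -60.859004023459285
0.025849257940010854 30.45116674443152
ctr [ 0.5097 -0.3757  0.072 ]
dome [ 0.5095 -0.3761  0.079 ]
sock [0.5787 0.0727 0.06  ]
[[-0.9649  0.2626 -0.0004]
 [ 0.2626  0.9649 -0.0017]
 [-0.0001 -0.0017 -1.    ]]
```

```bash
cat >> h.py <<'E'
def go(x,y,z,yang):
    "delta to target TCP with tool-y at yang deg (mod as given): shift units in current tool axes, turn about tool z"
    s=bot.read_state();M=R.from_euler('xyz',s['tool_rot']).as_matrix()
    cur=np.degrees(np.arctan2(M[1,1],M[0,1]))
    u=M.T@(np.array([x,y,z])-s['ee_pos'])/.04
    d=(cur-yang+180)%360-180
    # tilt: rotation needed to be exactly down, in tool axes
    t=np.cross(M[:,2],[0,0,-1]);
    print('t',round(s['t'],2),'pos',s['ee_pos'].round(4),'yang',round(cur,2),'units',u.round(3),'turnz',round(np.radians(d),3),'tilt',(M.T@t).round(4),'w',round(s['grip_width'],3),'F',s['contact_force'].round(1),'Tq',s['wrist_torque'].round(2),'q',s['qpos'].round(2))
E
python3 -m inch '[[-0.97,-0.49,0,0,0,0,-1],[-0.97,-0.49,0,0,0,0,-1],[-0.97,-0.49,0,0,0,0,-1],[-0.97,-0.49,0,0,0,0,-1],[-0.97,-0.49,0,0,0,0,-1],[-0.97,-0.49,0,0,0,0,-1],[-0.97,-0.49,0,0,0,0,-1],[-0.97,-0.49,0,0,0,0,-1],[-0.97,-0.49,0,0,0,0,-1],[-0.97,-0.49,0,0,0,0,-1]]'
python3 -m inch '[[0,0,0,0,0,0.18,-1],[0,0,0,0,0,0.18,-1],[0,0,0,0,0,0.18,-1],[0,0,0,0,0,0.18,-1],[0,0,0,0,0,0.18,-1],[0,0,0,0,0,0.18,-1],[0,0,0,0,0,0.18,-1],[0,0,0,0,0,0.18,-1],[0,0,0,0,0,0.18,-1],[0,0,0,0,0,0.18,-1]]'
python3 -m inch '[[0,0,0,0,0,0.18,-1],[0,0,0,0,0,0.18,-1],[0,0,0,0,0,0,-1]]'
python3 -c "
from h import *
go(.4928,.3345,.053,-49.5)"
```

```text
t: 1.35
ee_pos: [0.4944, 0.335, 0.2007]
tool_rot: [-3.141, -0.0, 2.876]
contact_force: [0.0, 1.4, -0.3]
grip_width: 1.001
t: 2.6
ee_pos: [0.4933, 0.336, 0.2005]
tool_rot: [-3.141, 0.001, 1.07]
contact_force: [0.0, -1.3, 0.1]
grip_width: 0.999
t: 2.98
ee_pos: [0.4934, 0.336, 0.2006]
tool_rot: [3.141, 0.001, 0.718]
contact_force: [0.2, -0.7, -0.1]
grip_width: 1.001
t 2.98 pos [0.4934 0.336  0.2006] yang -48.87 units [-0.032  0.018  3.69 ] turnz 0.011 tilt [0.0001 0.0009 0.    ] w 1.001 F [ 0.2 -0.7 -0.1] Tq [-0.12  0.12  0.01] q [-0.99  0.21  0.4   1.6  -0.09  1.34 -1.43]
```

```bash

python3 -m inch '[[-0.03,0.02,0.7,0,0,0.011,-0.1],[0,0,0.7,0,0,0,-0.1],[0,0,0.7,0,0,0,-0.1],[0,0,0.6,0,0,0,-0.1],[0,0,0.5,0,0,0,-0.1],[0,0,0.3,0,0,0,-0.1],[0,0,0.19,0,0,0,-0.1],[0,0,0,0,0,0,-0.1]]' 15
python3 - <<'E'
from h import *
go(.4928,.3345,.053,-49.5)
a=snap('side','s1')['img'];b=snap('top','t1')['img']
i=np.hstack([cv2.resize(x,None,fx=6,fy=6,interpolation=cv2.INTER_CUBIC) for x in(a[150:210,225:290],b[180:240,175:240])])
cv2.imwrite('pics/c2.png',i[:,:,::-1])
E
```

```text
t: 3.98
ee_pos: [0.4933, 0.3348, 0.0534]
tool_rot: [3.142, 0.0, 0.705]
contact_force: [-0.1, 0.3, 0.2]
grip_width: 0.551
t 3.98 pos [0.4933 0.3348 0.0534] yang -49.59 units [-0.015 -0.003  0.01 ] turnz -0.002 tilt [0.     0.0001 0.    ] w 0.551 F [-0.1  0.3  0.2] Tq [-0.08  0.07  0.03] q [-0.96  0.33  0.38  1.77 -0.14  1.06 -1.4 ]
```

View pics/c2.png

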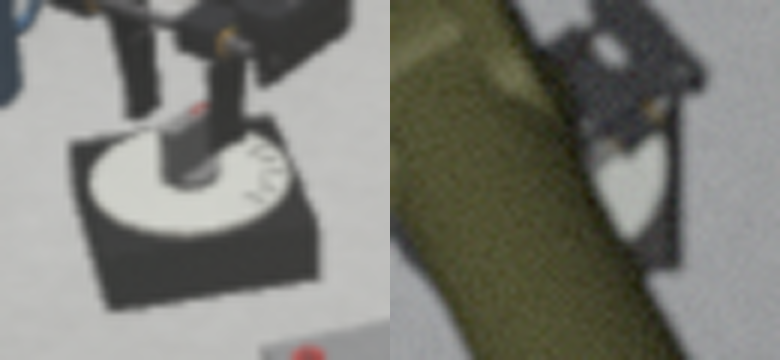

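The fingers straddle the bar, one on each side (about (140,110) and (225,130) in the side crop). I'll close the gripper and then turn.

```bash

python3 -m inch '[[0,0,0,0,0,0,1],[0,0,0,0,0,0,1],[0,0,0,0,0,0,1],[0,0,0,0,0,0,1]]' 15
python3 -c "
from h import *
go(.4928,.3345,.053,-49.5)"
python3 -m inch '[[0,0,0,0,0,-0.1,1],[0,0,0,0,0,-0.1,1],[0,0,0,0,0,-0.1,1],[0,0,0,0,0,-0.1,1],[0,0,0,0,0,-0.1,1],[0,0,0,0,0,-0.1,1],[0,0,0,0,0,-0.1,1]]'
python3 -c "
from h import *
go(.4928,.3345,.053,0)"

```

```text
t: 4.58
ee_pos: [0.4933, 0.3348, 0.0536]
tool_rot: [-3.142, -0.0, 0.705]
contact_force: [-0.8, 0.4, -0.1]
grip_width: 0.179
t 4.58 pos [0.4933 0.3348 0.0536] yang -49.62 units [-0.015 -0.003  0.015] turnz -0.002 tilt [-0.     -0.0002  0.    ] w 0.179 F [-0.8  0.4 -0.1] Tq [-0.13  0.13  0.04] q [-0.96  0.33  0.38  1.77 -0.14  1.06 -1.4 ]
t: 5.45
ee_pos: [0.4941, 0.3348, 0.0536]
tool_rot: [3.14, -0.001, 1.408]
contact_force: [1.7, -0.1, -1.0]
grip_width: 0.132
t 5.45 pos [0.4941 0.3348 0.0536] yang -9.34 units [-0.014 -0.031  0.014] turnz -0.163 tilt [ 0.0015 -0.0008  0.    ] w 0.132 F [ 1.7 -0.1 -1. ] Tq [ 0.02 -0.38 -0.03] q [-0.87  0.33  0.28  1.77 -0.1   1.06 -0.73]
```

```bash

python3 -m inch '[[0,0,0,0,0,-0.07,1],[0,0,0,0,0,-0.06,1],[0,0,0,0,0,0,1]]'
python3 -c "
from h import *
go(.4928,.3345,.053,0)"
python3 -m inch '[[0,0,0,0,0,-0.04,1],[0,0,0,0,0,0,1]]'
python3 -c "
from h import *
go(.4928,.3345,.053,0)"
python3 -m inch '[[0,0,0,0,0,-0.03,1],[0,0,0,0,0,0,1]]'
python3 -c "
from h import *
go(.4928,.3345,.053,0)"

```

```text
t: 5.82
ee_pos: [0.4945, 0.3348, 0.0536]
tool_rot: [3.139, -0.001, 1.534]
contact_force: [2.8, -0.1, -2.1]
grip_width: 0.134
t 5.83 pos [0.4945 0.3348 0.0536] yang -2.12 units [-0.01  -0.042  0.015] turnz -0.037 tilt [ 0.0022 -0.0008  0.    ] w 0.134 F [ 2.8 -0.1 -2.1] Tq [ 0.08 -0.79 -0.02] q [-0.86  0.32  0.26  1.77 -0.09  1.06 -0.6 ]
t: 6.08
ee_pos: [0.4945, 0.3348, 0.0536]
tool_rot: [3.139, -0.001, 1.573]
contact_force: [4.7, 1.0, -3.9]
grip_width: 0.133
t 6.08 pos [0.4945 0.3348 0.0536] yang 0.13 units [-0.007 -0.043  0.014] turnz 0.002 tilt [ 0.0022 -0.0006  0.    ] w 0.133 F [ 4.7  1.  -3.9] Tq [ 0.15 -1.11  0.01] q [-0.85  0.32  0.25  1.77 -0.09  1.06 -0.57]
t: 6.32
ee_pos: [0.4945, 0.3348, 0.0536]
tool_rot: [3.139, -0.001, 1.603]
contact_force: [5.2, 2.0, -3.8]
grip_width: 0.136
t 6.33 pos [0.4945 0.3348 0.0536] yang 1.85 units [-0.007 -0.043  0.016] turnz 0.032 tilt [ 0.0022 -0.0008  0.    ] w 0.136 F [ 5.2  2.  -3.8] Tq [ 0.19 -1.2  -0.21] q [-0.85  0.32  0.25  1.77 -0.09  1.06 -0.54]
```

```bash

python3 -m inch '[[0,0,0,0,0,-0.03,1],[0,0,0,0,0,0,1]]'
python3 -c "
from h import *
go(.4928,.3345,.053,0)"
python3 -m inch '[[0,0,0,0,0,0.03,1],[0,0,0,0,0,0,-0.2],[0,0,0,0,0,0,-0.2],[0,0,-1,0,0,0,-0.2],[0,0,-1,0,0,0,-0.2],[0,0,-1,0,0,0,-0.2]]'

```

```text
t: 6.58
ee_pos: [0.4945, 0.3347, 0.0536]
tool_rot: [3.14, -0.001, 1.633]
contact_force: [5.7, 1.0, -3.7]
grip_width: 0.136
t 6.58 pos [0.4945 0.3347 0.0536] yang 3.55 units [-0.003 -0.043  0.016] turnz 0.062 tilt [ 0.0021 -0.0006  0.    ] w 0.136 F [ 5.7  1.  -3.7] Tq [ 0.21 -1.13 -0.28] q [-0.84  0.32  0.24  1.77 -0.09  1.06 -0.51]
t: 7.32
ee_pos: [0.4921, 0.3347, 0.1745]
tool_rot: [-3.14, 0.001, 1.605]
contact_force: [0.1, -0.3, -0.8]
grip_width: 0.574
```

```bash

python3 -m inch '[[-1,0,-0.1,0,0,0,-0.2],[-1,0,-0.1,0,0,0,-0.2],[-1,0,-0.1,0,0,0,-0.2],[-1,0,-0.1,0,0,0,-0.2],[-1,0,-0.1,0,0,0,-0.2],[-1,0,-0.1,0,0,0,-0.2],[-1,0,0,0,0,0,-0.2],[-1,0,0,0,0,0,-0.2],[-1,0,0,0,0,0,-0.2],[-1,0,0,0,0,0,-0.2]]'
python3 -m inch '[[-1,0,0,0,0,0,-0.2],[-1,0,0,0,0,0,-0.2],[-1,0,0,0,0,0,-0.2],[-1,0,0,0,0,0,-0.2],[-1,0,0,0,0,0,-0.2],[-1,0,0,0,0,0,-0.2],[-1,0,0,0,0,0,-0.2],[0,0,0,0,0,-0.18,-0.2],[0,0,0,0,0,-0.18,-0.2],[0,0,0,0,0,-0.1,-0.2]]'
python3 - <<'E'
from h import *
go(.509,-.3753,.043,29.4)
a=snap('side','s2')['img'];b=snap('top','t2')['img']
i=np.hstack([cv2.resize(x,None,fx=8,fy=8,interpolation=cv2.INTER_CUBIC) for x in(a[155:205,230:280],b[183:233,181:231])])
cv2.imwrite('pics/c3.png',i[:,:,::-1])
E
```

```text
t: 8.57
ee_pos: [0.506, -0.0656, 0.1975]
tool_rot: [-3.141, -0.001, 1.606]
contact_force: [0.4, 0.8, -0.2]
grip_width: 0.599
t: 9.82
ee_pos: [0.516, -0.3439, 0.1971]
tool_rot: [-3.142, -0.002, 2.069]
contact_force: [-0.7, -0.3, 1.8]
grip_width: 0.6
t 9.82 pos [ 0.516  -0.3439  0.1971] yang 28.55 units [-0.614 -0.53   3.852] turnz -0.015 tilt [-0.     -0.0022  0.    ] w 0.6 F [-0.7 -0.3  1.8] Tq [-0.09  0.06 -0.04] q [-0.03  0.31  0.71  1.56 -0.2   1.36  1.2 ]
```

View pics/c3.png

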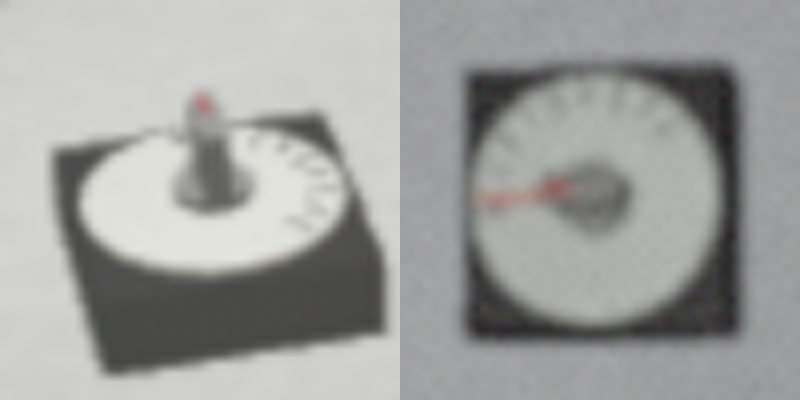

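The pointer now lies on the zero stud (480–510, 200 in the top crop), so the reset is done. Next is the lamp.

```bash

python3 -m inch '[[-0.61,-0.53,0.3,0,0,-0.015,-0.2],[0,0,0.7,0,0,0,-0.2],[0,0,0.7,0,0,0,-0.2],[0,0,0.3,0,0,0,-0.2],[0,0,0,0,0,0,-0.2]]'
python3 - <<'E'
from h import *
go(.509,-.3753,.043,29.4)
a=snap('side','s3')['img'];b=snap('top','t3')['img']
i=np.hstack([cv2.resize(x,None,fx=5,fy=5,interpolation=cv2.INTER_CUBIC) for x in(a[305:395,290:370],b[160:250,360:440])])
cv2.imwrite('pics/c4.png',i[:,:,::-1])
E
```

```text
t: 10.55
ee_pos: [0.5091, -0.3757, 0.1169]
tool_rot: [-3.141, -0.002, 2.079]
contact_force: [0.8, 0.3, -0.6]
grip_width: 0.599
t 10.55 pos [ 0.5091 -0.3757  0.1169] yang 29.14 units [0.006 0.004 1.848] turnz -0.005 tilt [-0.0006 -0.0016  0.    ] w 0.599 F [ 0.8  0.3 -0.6] Tq [-0.04  0.09  0.03] q [ 0.04  0.4   0.7   1.62 -0.27  1.22  1.31]
```

View pics/c4.png

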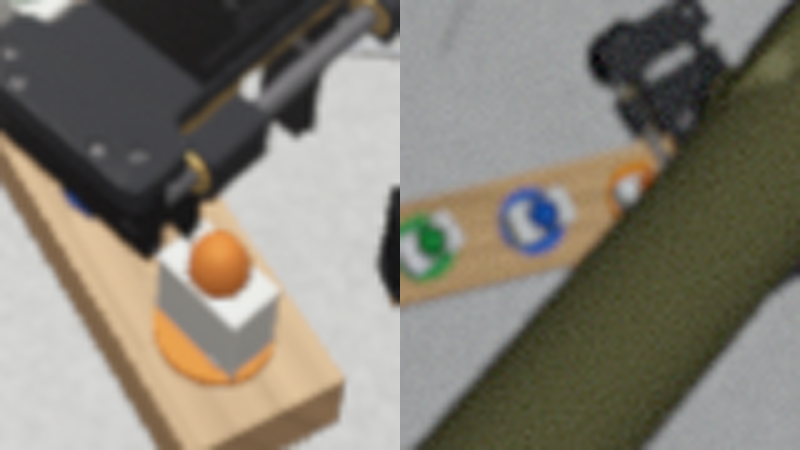

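The fingers straddle the block and are parallel to its faces. I'll descend and grip.

```bash

python3 -m inch '[[0,0,0.6,0,0,-0.005,-0.2],[0,0,0.6,0,0,0,-0.2],[0,0,0.4,0,0,0,-0.2],[0,0,0.25,0,0,0,-0.2],[0,0,0,0,0,0,-0.2],[0,0,0,0,0,0,1],[0,0,0,0,0,0,1],[0,0,0,0,0,0,1],[0,0,0,0,0,0,1],[0,0,0,0,0,0,1]]' 12
python3 -c "
from h import *
go(.509,-.3753,.043,29.4)"
python3 -m inch '[[0,0,0,0,0,0,1],[0,0,0,0,0,0,1],[0,0,-0.5,0,0,0,1],[0,0,-1,0,0,0,1],[0,0,-1,0,0,0,1],[0,0,-1,0,0,0,1],[0,0,-0.3,0,0,0,1],[0,0,0,0,0,0,1]]' 45
python3 -c "
from h import *
go(.5785,.0737,.16,3.5)"
```

```text
t: 11.9
ee_pos: [0.5096, -0.3765, 0.0438]
tool_rot: [3.141, 0.0, 2.085]
contact_force: [-0.7, 0.6, 2.4]
grip_width: 0.297
t 11.9 pos [ 0.5096 -0.3765  0.0438] yang 29.45 units [0.033 0.002 0.021] turnz 0.001 tilt [0.0005 0.0004 0.    ] w 0.297 F [-0.7  0.6  2.4] Tq [0.08 0.11 0.01] q [ 0.07  0.47  0.67  1.69 -0.32  1.09  1.35]
t: 12.9
ee_pos: [0.5094, -0.3765, 0.196]
tool_rot: [3.141, 0.001, 2.085]
contact_force: [-0.4, 0.2, -0.9]
grip_width: 0.292
t 12.9 pos [ 0.5094 -0.3765  0.196 ] yang 29.45 units [8.953 7.037 0.898] turnz 0.453 tilt [0.0008 0.0008 0.    ] w 0.292 F [-0.4  0.2 -0.9] Tq [-0.05  0.03 -0.02] q [ 0.03  0.34  0.72  1.53 -0.23  1.36  1.28]
```

```bash

python3 -m inch '[[0.9,0.7,0,0,0,0,1],[0.9,0.7,0,0,0,0,1],[0.9,0.7,0,0,0,0,1],[0.9,0.7,0,0,0,0,1],[0.9,0.7,0,0,0,0,1],[0.9,0.7,0,0,0,0,1],[0.9,0.7,0,0,0,0,1],[0.9,0.7,0,0,0,0,1],[0.9,0.7,0,0,0,0,1],[0.85,0.7,0,0,0,0,1]]'
python3 -m inch '[[0,0,0,0,0,0.15,1],[0,0,0,0,0,0.15,1],[0,0,0,0,0,0.153,1],[0,0,0.5,0,0,0,1],[0,0,0.75,0,0,0,1],[0,0,0,0,0,0,1],[0,0,0,0,0,0,1]]'
python3 - <<'E'
from h import *
go(.5785,.0737,.12,3.5)
a=snap('side','s4');b=snap('top','t4')
s=bot.read_state();print(proj(a,s['ee_pos']+[0,0,.027]),proj(b,s['ee_pos']+[0,0,.027]))
a=a['img'];b=b['img']
i=np.hstack([cv2.resize(x,None,fx=5,fy=5,interpolation=cv2.INTER_CUBIC) for x in(a[155:275,260:340],b[120:240,240:320])])
cv2.imwrite('pics/c5.png',i[:,:,::-1])
E
```

```text
t: 14.15
ee_pos: [0.5758, 0.0746, 0.1932]
tool_rot: [-3.138, -0.001, 2.085]
contact_force: [0.3, -0.2, -0.9]
grip_width: 0.291
t: 15.02
ee_pos: [0.577, 0.073, 0.1454]
tool_rot: [-3.141, 0.0, 1.632]
contact_force: [0.3, 0.3, 0.9]
grip_width: 0.292
t 15.03 pos [0.577  0.073  0.1454] yang 3.49 units [0.016 0.039 0.634] turnz -0.0 tilt [-0.0006  0.0003  0.    ] w 0.292 F [0.3 0.3 0.9] Tq [-0.06  0.02 -0.05] q [-0.61  0.22  0.5   1.72 -0.11  1.23 -0.02]
(np.float64(303.14031058343977), np.float64(184.75855092670747)) (np.float64(278.86735930823033), np.float64(174.65872824698985))
```

View pics/c5.png

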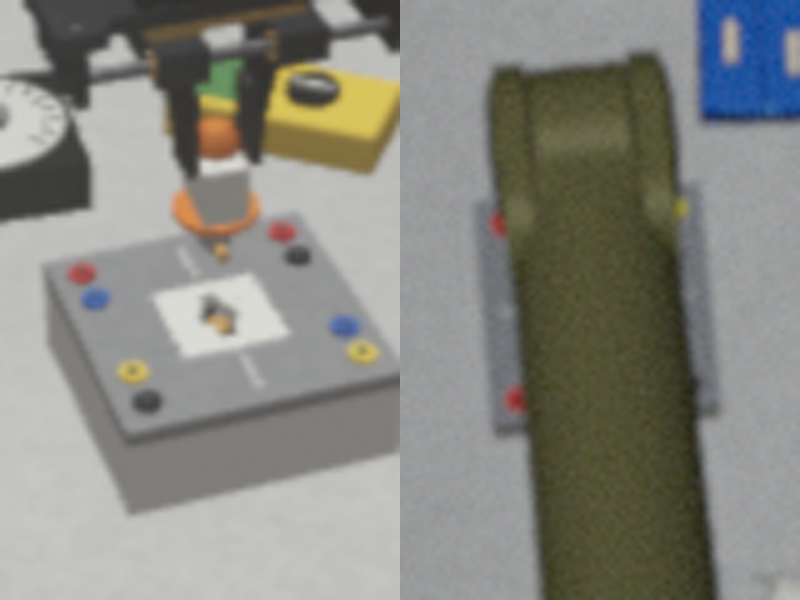

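The side view shows the lamp's near pin tip at crop (222,252), the flange spanning columns 173–260, and the keyhole at about (219,316). The arm hides the lamp in the top view. I'll check numerically, using predicted projections.

```bash
python3 - <<'E'
from h import *
np.set_printoptions(precision=1,suppress=True)
c=load('s4');s=bot.read_state();M=R.from_euler('xyz',s['tool_rot']).as_matrix()
def cp(P):
    u,v=proj(c,P);return np.array([(u-260+.5)*5-.5,(v-155+.5)*5-.5])
o=s['ee_pos']+np.array([0,0,-.011])
th=np.linspace(0,2*np.pi,73)
for k in(0,.0013,.003):
    q=o+M[:,0]*k
    e=np.array([cp(q+[.024*np.cos(t),.024*np.sin(t),0]) for t in th]);e2=np.array([cp(q+[.024*np.cos(t),.024*np.sin(t),.004]) for t in th])
    print(k,'flange L,R',e[:,0].min(),e[:,0].max(),'bottom',e[:,1].max(),'top',e2[:,1].min(),'pin near',cp(q+[0,0,-.0195]-M[:,0]*.017),'dome top',cp(q+[0,0,.05]))
a=np.radians(3.5);ex=np.array([np.cos(a),np.sin(a),0]);ey=np.array([-np.sin(a),np.cos(a),0])
for p in[(.5785,.0737,.06),(.5785,.0747,.06)]:
    p=np.array(p);print('sock',cp(p),'corners',[cp(p+.08*(i*ex+j*ey)) for i,j in((-1,-1),(-1,1),(1,1))],'plate?',[cp(p+.02*j*ey) for j in(-1,1)])
E
python3 - <<'E'
import cv2,numpy as np
s=cv2.imread('pics/s4.png');f=12
i=cv2.resize(s[182:232,275:330],None,fx=f,fy=f,interpolation=cv2.INTER_CUBIC);cv2.imwrite('pics/c6.png',i)
E
```

```text
0 flange L,R 172.3612553549749 261.36075899620676 bottom 235.6892016922654 top 178.40766407157017 pin near [226.9 256.4] dome top [218.  131.7]
0.0013 flange L,R 171.5955763284755 260.5149221170465 bottom 234.33041472380037 top 177.1411296648527 pin near [226.1 255. ] dome top [217.2 130.4]
0.003 flange L,R 170.5963468766144 259.41109817161174 bottom 232.5572227685704 top 175.4882090069965 pin near [225.1 253.3] dome top [216.1 128.7]
sock [216.1 318.5] corners [array([123.4, 437.9]), array([ 40.9, 265.3]), array([297.2, 214.2])] plate? [array([228.2, 339.6]), array([204.4, 298. ])]
sock [215.6 317.4] corners [array([122.9, 436.7]), array([ 40.6, 264.4]), array([296.7, 213.3])] plate? [array([227.7, 338.5]), array([203.9, 296.9])]
```

View pics/c6.png

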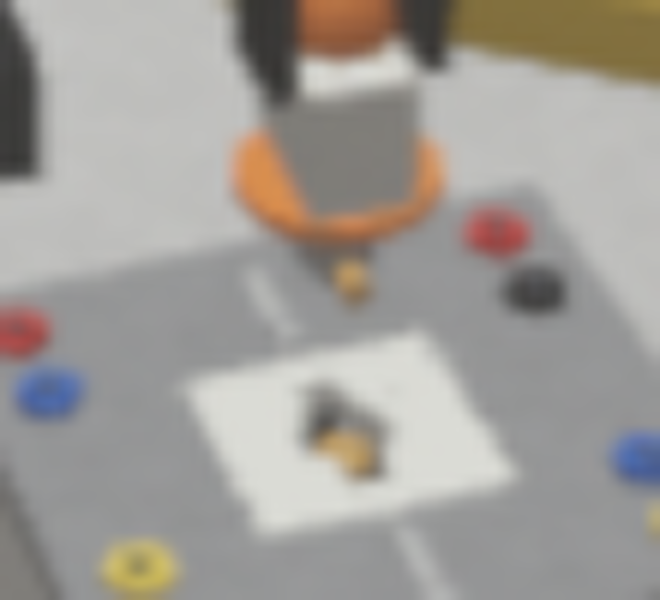

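```bash
python3 - <<'E'
from h import *
np.set_printoptions(precision=4,suppress=True)
c=load('s4');s=bot.read_state();M=R.from_euler('xyz',s['tool_rot']).as_matrix()
S=at(c,275+(347-5.5)/12,182+(432-5.5)/12,.06);print('socket side view',S,'tcp',s['ee_pos'])
im=cv2.imread('pics/c6.png')
def q(P):
    u,v=proj(c,P);return [(u-275+.5)*12-.5,(v-182+.5)*12-.5]
def line(Ps,col): cv2.polylines(im,[np.round(np.array([q(P) for P in Ps])*8).astype(int)],False,col,1,cv2.LINE_AA,3)
o=s['ee_pos']+np.array([0,0,-.011]);ly=M[:,0];lx=M[:,1];lz=np.array([0,0,1])
W=lambda a,b,z:o+a*lx+b*ly+z*lz
th=np.linspace(0,2*np.pi,60)
line([W(.024*np.cos(t),.024*np.sin(t),0) for t in th],(255,0,0));line([W(.024*np.cos(t),.024*np.sin(t),.004) for t in th],(255,0,0))
for z in(.004,.04):line([W(.013*i,.021*j,z) for i,j in((-1,-1),(1,-1),(1,1),(-1,1),(-1,-1))],(255,255,0))
line([W(.0035*np.cos(t),-.017,-.0195+.0035*np.sin(t)) for t in th],(0,0,255))
line([W(.0095*np.cos(t),.0095*np.sin(t),-.024) for t in th],(0,255,0))
cv2.imwrite('pics/c7.png',im)
E
```

```text
socket side view [0.5812 0.0766 0.06  ] tcp [0.5778 0.0731 0.1464]
```

View pics/c7.png

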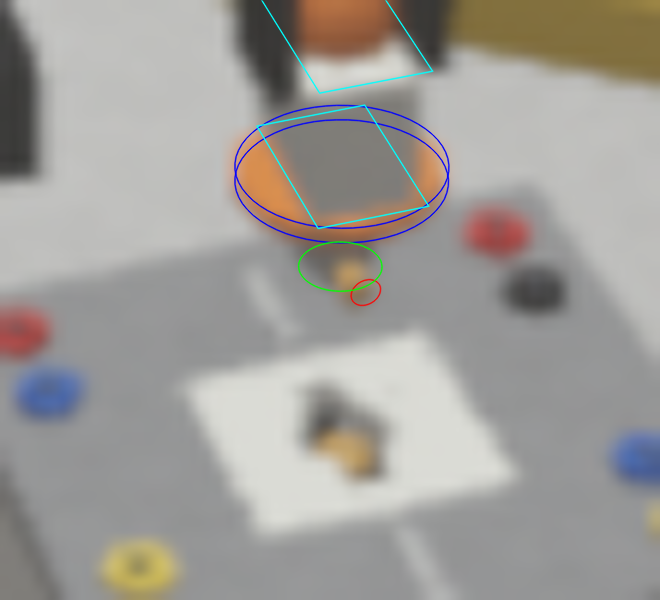

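```bash
python3 -c "
from h import *
go(.580,.0731,.099,3.5)"
python3 -m inch '[[0,0.06,0.5,0,0,0,1],[0,0,0.6,0,0,0,1],[0,0,0.06,0,0,0,1],[0,0,0,0,0,0,1],[0,0,0,0,0,0,1]]'
python3 - <<'E'
from h import *
go(.580,.0731,.099,3.5)
c=snap('side','s5');im=np.float32(c['img'][:,:,::-1])
for k in range(7): im+=bot.capture('side')['img'][:,:,::-1]
im/=8; np.save('pics/s5avg.npy',im)
go(.580,.0731,.099,3.5)
im=cv2.resize(im[190:240,275:330],None,fx=12,fy=12,interpolation=cv2.INTER_LANCZOS4)
g=cv2.GaussianBlur(im,(0,0),10);im=np.clip(im+1.5*(im-g),0,255)
cv2.imwrite('pics/c8.png',im)
E
```

```text
t 15.12 pos [0.5778 0.0731 0.1464] yang 3.49 units [-0.003  0.054  1.186] turnz -0.0 tilt [ 0.0015 -0.0003  0.    ] w 0.29 F [0.7 0.1 0.1] Tq [-0.15  0.04 -0.04] q [-0.61  0.22  0.5   1.72 -0.11  1.23 -0.02]
t: 15.75
ee_pos: [0.5803, 0.0733, 0.1]
tool_rot: [3.14, -0.0, 1.632]
contact_force: [0.1, -0.2, -0.9]
grip_width: 0.292
t 15.75 pos [0.5803 0.0733 0.1   ] yang 3.49 units [-0.003 -0.008  0.026] turnz -0.0 tilt [ 0.0018 -0.0004  0.    ] w 0.292 F [ 0.1 -0.2 -0.9] Tq [-0.07  0.07  0.04] q [-0.59  0.27  0.49  1.76 -0.14  1.14  0.  ]
t 16.15 pos [0.5796 0.0732 0.0992] yang 3.5 units [-0.003  0.01   0.006] turnz -0.0 tilt [ 0.0003 -0.0001  0.    ] w 0.289 F [-0.7  0.4 -0.7] Tq [-0.09  0.08  0.01] q [-0.59  0.27  0.49  1.76 -0.14  1.14  0.  ][ WARN:0@5.199] global loadsave.cpp:1063 imwrite_ Unsupported depth image for selected encoder is fallbacked to CV_8U.
```

View pics/c8.png

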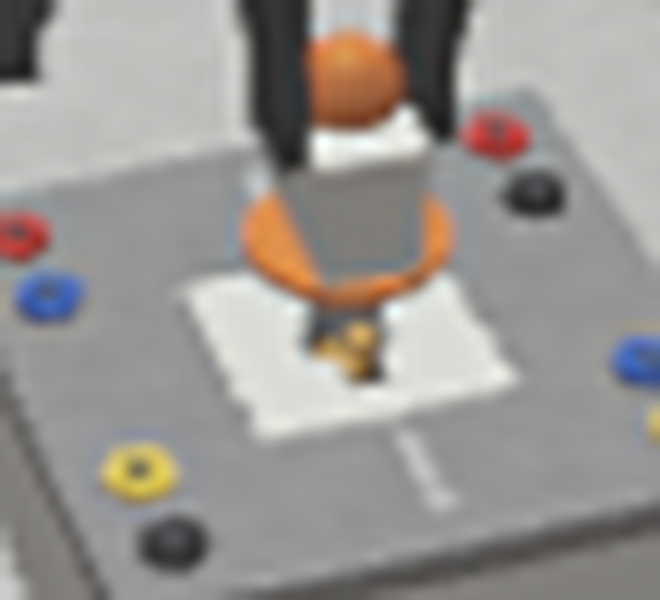

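```bash
python3 - <<'E'
from h import *
from scipy.optimize import least_squares
np.set_printoptions(precision=4,suppress=True)
c=load('s5');ee=np.array([.5799,.0732,.0995])
def q(P):
    u,v=proj(c,P);return np.array([(u-275+.5)*12-.5,(v-190+.5)*12-.5])
th=np.linspace(0,2*np.pi,181);a=np.radians(3.5);ex=np.array([np.cos(a),np.sin(a),0]);ey=np.array([-np.sin(a),np.cos(a),0])
S=at(c,275+(349-5.5)/12,190+(335.5-5.5)/12,.06);print('socket',S)
# socket from other cues: red/black/blue studs & line in same image not used
def f(p,dz=0):
    o=np.array([p[0],p[1],ee[2]-.011+dz])
    e=np.array([q(o+[.024*np.cos(t),.024*np.sin(t),z]) for z in(0,.004) for t in th])
    A=q(o-.013*ex-.021*ey+[0,0,.004]);B=q(o+.013*ex-.021*ey+[0,0,.004]);C=q(o-.013*ex-.021*ey+[0,0,.04]);D=q(o+.013*ex-.021*ey+[0,0,.04])
    obs=np.r_[243,455,302, 320,282, 420,262,316,170,430,150]
    return np.r_[e[:,0].min(),e[:,0].max(),e[:,1].max(),A,B,C,D]-obs
print('pred at tcp',f(ee[:2]))
for dz in(-.001,0,.001):
    r=least_squares(f,ee[:2],args=(dz,),diff_step=1e-4);print(dz,'lamp',r.x,'res',r.fun)
E
```

```text
socket [0.5817 0.0766 0.06  ]
pred at tcp [ 0.3577 -3.0223 10.1073  4.5875 16.3248 12.3903 13.9974 10.2074  0.0368
  6.1634 -2.0887]
-0.001 lamp [0.58   0.0776] res [-4.2773 -8.4015  2.1729 -0.419   8.4232  7.0265  6.2141  5.0954 -7.5581
  0.6801 -9.5653]
0 lamp [0.5796 0.0763] res [-4.46   -8.2816  2.2751 -0.4853  8.5053  7.1189  6.2631  5.0301 -7.6677
  0.7798 -9.7073]
0.001 lamp [0.5792 0.075 ] res [-4.6432 -8.1613  2.3776 -0.5517  8.5876  7.2115  6.3121  4.9646 -7.7775
  0.8798 -9.8498]
```

```bash
python3 - <<'E'
from h import *
c=load('s0')
print([ [ (u-300+.5)*8-.5,(v-335+.5)*8-.5] for z in(.036,.072) for u,v in[proj(c,[.508,-.3991,z])]])
E
python3 -m inch '[[0,0.035,0,0,0,0,1],[0,0,0.06,0,0,0,1],[0,0,0.05,0,0,0,1],[0,0,0,0,0,0,1]]'
python3 -c "
from h import *
go(.5815,.0731,.071,3.5)"
python3 -m inch '[[0,0,0.05,0,0,0,1],[0,0,0.03,0,0,0,1],[0,0,0,0,0,0,1]]'
python3 -c "
from h import *
go(.5815,.0731,.071,3.5)"
```

```text
[[np.float64(288.3748392168268), np.float64(370.2620748291356)], [np.float64(297.25995481848395), np.float64(285.12422795756265)]]
t: 16.65
ee_pos: [0.5807, 0.0732, 0.0943]
tool_rot: [-3.141, 0.0, 1.632]
contact_force: [0.5, -0.3, -1.3]
grip_width: 0.288
t 16.65 pos [0.5807 0.0732 0.0943] yang 3.49 units [-0.004  0.021  0.583] turnz -0.0 tilt [-0.0005  0.0001  0.    ] w 0.288 F [ 0.5 -0.3 -1.3] Tq [-0.11  0.07 -0.  ] q [-0.59  0.28  0.49  1.76 -0.14  1.14  0.01]
t: 17.02
ee_pos: [0.5808, 0.0733, 0.0913]
tool_rot: [-3.141, -0.0, 1.632]
contact_force: [0.6, -0.5, -0.3]
grip_width: 0.289
t 17.02 pos [0.5808 0.0733 0.0913] yang 3.5 units [-0.006  0.017  0.508] turnz -0.0 tilt [-0.0002 -0.      0.    ] w 0.289 F [ 0.6 -0.5 -0.3] Tq [-0.13  0.08  0.02] q [-0.59  0.28  0.49  1.77 -0.15  1.13  0.01]
```

```bash

python3 -m inch '[[0,0,0.05,0,0,0,1],[0,0,0.05,0,0,0,1],[0,0,0,0,0,0,1]]'
python3 -c "
from h import *
go(.5815,.0731,.071,3.5)"
python3 -m inch '[[0,0,0.05,0,0,0,1],[0,0,0.05,0,0,0,1],[0,0,0,0,0,0,1]]'
python3 -c "
from h import *
go(.5815,.0731,.071,3.5)"
```

```text
t: 17.4
ee_pos: [0.5811, 0.0733, 0.0876]
tool_rot: [3.141, -0.0, 1.632]
contact_force: [-0.7, -0.1, 1.6]
grip_width: 0.289
t 17.4 pos [0.5811 0.0733 0.0876] yang 3.5 units [-0.007  0.01   0.416] turnz -0.0 tilt [ 0.0004 -0.0002  0.    ] w 0.289 F [-0.7 -0.1  1.6] Tq [-0.07  0.16  0.01] q [-0.59  0.28  0.49  1.77 -0.15  1.12  0.01]
t: 17.77
ee_pos: [0.5811, 0.0733, 0.0835]
tool_rot: [3.141, -0.0, 1.632]
contact_force: [-0.4, -0.7, 2.2]
grip_width: 0.292
t 17.77 pos [0.5811 0.0733 0.0835] yang 3.5 units [-0.006  0.01   0.313] turnz -0.0 tilt [ 0.0004 -0.0001  0.    ] w 0.292 F [-0.4 -0.7  2.2] Tq [-0.03  0.15  0.02] q [-0.59  0.29  0.49  1.77 -0.15  1.12  0.01]
```

The pin has entered the slot and only the spring force is felt. I'll press it home.

```bash

python3 -m inch '[[0,0,0.07,0,0,0,1],[0,0,0.07,0,0,0,1],[0,0,0.07,0,0,0,1],[0,0,0.07,0,0,0,1],[0,0,0,0,0,0,1]]'
python3 -c "
from h import *
go(.5815,.0731,.071,3.5)"
python3 -m inch '[[0,0,0.04,0,0,0,1],[0,0,0.03,0,0,0,1],[0,0,0,0,0,0,1]]'
python3 -c "
from h import *
go(.5815,.0731,.071,3.5)"
```

```text
t: 18.4
ee_pos: [0.5811, 0.0733, 0.0724]
tool_rot: [3.141, -0.0, 1.632]
contact_force: [-1.7, -0.5, 5.6]
grip_width: 0.286
t 18.4 pos [0.5811 0.0733 0.0724] yang 3.5 units [-0.006  0.008  0.036] turnz -0.0 tilt [ 0.0005 -0.0002  0.    ] w 0.286 F [-1.7 -0.5  5.6] Tq [-0.03  0.33 -0.02] q [-0.59  0.3   0.49  1.78 -0.16  1.09  0.02]
t: 18.77
ee_pos: [0.5812, 0.0734, 0.0717]
tool_rot: [3.141, -0.001, 1.632]
contact_force: [-6.0, 0.0, 16.9]
grip_width: 0.291
t 18.77 pos [0.5812 0.0734 0.0717] yang 3.49 units [-0.008  0.007  0.018] turnz -0.0 tilt [ 0.0005 -0.0012  0.    ] w 0.291 F [-6.   0.  16.9] Tq [-0.12  1.48 -0.01] q [-0.59  0.3   0.49  1.78 -0.16  1.09  0.02]
```

```bash

python3 -m inch '[[0,-0.02,0,0,0,0.08,1],[0,-0.006,0,0,0,0.15,1],[0,-0.006,0,0,0,0.15,1],[0,0,0,0,0,0,1]]' 50
python3 -c "
from h import *
go(.5815,.0731,.071,3.5)"
python3 -m inch '[[0,-0.006,0,0,0,0.15,1],[0,-0.006,0,0,0,0.15,1],[0,0,0,0,0,0,1]]'
python3 -c "
from h import *
go(.5815,.0731,.071,3.5)"
```

```text
t: 19.27
ee_pos: [0.5801, 0.0737, 0.0717]
tool_rot: [3.141, -0.002, 1.251]
contact_force: [-4.9, -0.4, 16.9]
grip_width: 0.287
t 19.27 pos [0.5801 0.0737 0.0717] yang -18.33 units [-0.004  0.039  0.018] turnz -0.381 tilt [ 0.0002 -0.0016  0.    ] w 0.287 F [-4.9 -0.4 16.9] Tq [-0.02  1.41  0.05] q [-0.64  0.31  0.55  1.79 -0.18  1.09 -0.35]
t: 19.65
ee_pos: [0.5793, 0.0745, 0.0718]
tool_rot: [-3.14, -0.002, 0.951]
contact_force: [-6.3, 0.5, 18.2]
grip_width: 0.292
t 19.65 pos [0.5793 0.0745 0.0718] yang -35.49 units [0.004 0.064 0.019] turnz -0.681 tilt [-0.0012 -0.0018  0.    ] w 0.292 F [-6.3  0.5 18.2] Tq [0.12 1.67 0.05] q [-0.68  0.31  0.59  1.79 -0.2   1.1  -0.63]
```

```bash

python3 -m inch '[[0,-0.006,0,0,0,0.15,1],[0,-0.006,0,0,0,0.15,1],[0,-0.006,0,0,0,0.15,1],[0,-0.006,0,0,0,0.15,1],[0,-0.006,0,0,0,0.15,1],[0,0,0,0,0,0,1]]'
python3 -c "
from h import *
go(.5815,.0731,.071,-86.5)"
python3 -m inch '[[0,0,0,0,0,0.08,1],[0,0,0,0,0,0.04,1],[0,0,0,0,0,0,1],[0,0,0,0,0,0,1]]'
python3 -c "
from h import *
go(.5815,.0731,.071,-86.5)"
```

```text
t: 20.4
ee_pos: [0.5794, 0.0762, 0.0718]
tool_rot: [-3.139, -0.002, 0.202]
contact_force: [-4.9, 2.3, 18.6]
grip_width: 0.292
t 20.4 pos [0.5794 0.0762 0.0718] yang -78.43 units [0.036 0.086 0.02 ] turnz 0.141 tilt [-0.0026 -0.0022  0.    ] w 0.292 F [-4.9  2.3 18.6] Tq [0.45 1.31 0.06] q [-0.78  0.33  0.72  1.8  -0.25  1.1  -1.34]
t: 20.9
ee_pos: [0.5795, 0.0763, 0.0718]
tool_rot: [-3.139, -0.002, 0.084]
contact_force: [-3.9, 2.8, 16.8]
grip_width: 0.288
t 20.9 pos [0.5795 0.0763 0.0718] yang -85.19 units [0.044 0.085 0.02 ] turnz 0.023 tilt [-0.003 -0.002  0.   ] w 0.288 F [-3.9  2.8 16.8] Tq [0.52 1.27 0.3 ] q [-0.8   0.34  0.74  1.8  -0.26  1.1  -1.45]
```

```bash

python3 -m inch '[[0,0,0.01,0,0,0.05,1],[0,0,0,0,0,0,1],[0,0,0,0,0,0,1],[0,0,0,0,0,0,1]]'
python3 - <<'E'
from h import *
go(.5815,.0731,.071,-86.5)
b=snap('side','s6')['img']
cv2.imwrite('pics/c9.png',cv2.resize(b[150:260,225:345],None,fx=6,fy=5.4,interpolation=cv2.INTER_CUBIC)[:,:,::-1])
E
```

```text
t: 21.4
ee_pos: [0.5798, 0.0764, 0.0718]
tool_rot: [-3.138, -0.002, 0.034]
contact_force: [-3.8, 3.3, 19.0]
grip_width: 0.287
t 21.4 pos [0.5798 0.0764 0.0718] yang -88.03 units [0.04  0.084 0.019] turnz -0.027 tilt [-0.0032 -0.0025  0.    ] w 0.287 F [-3.8  3.3 19. ] Tq [0.45 1.29 0.5 ] q [-0.8   0.34  0.75  1.8  -0.26  1.1  -1.5 ]
```

View pics/c9.png

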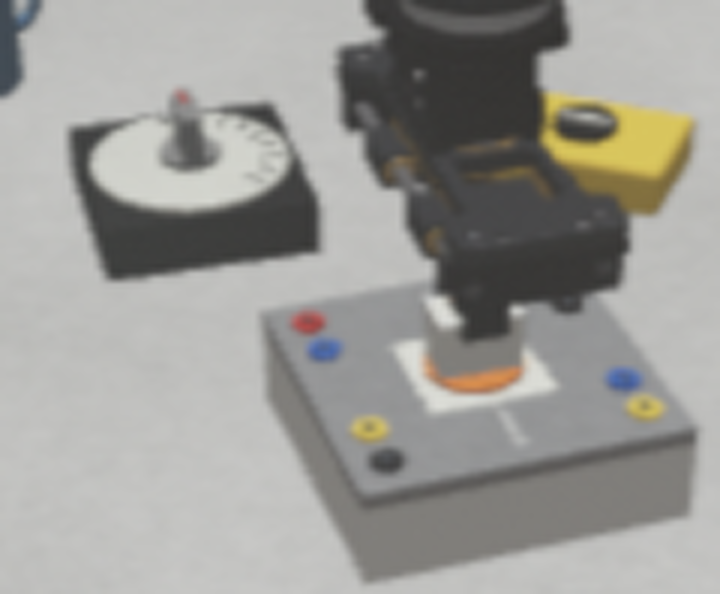

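The flange sits flat on the console plate (475,375 in the crop) with the block turned a quarter turn. The torque keeps rising at the stop, and the meter is still at zero. I'll hand in now.

```bash
python3 -c "
from cell import bot
print(bot.finish_job())"
```

```text
the job is handed in; nothing more can be done
None
```

The job is done and handed in at about 21.5 s of the 70 s. No verdict is reported back.

- **Reset knob:** I turned it anticlockwise to its stop, where the torque rose to about 0.28 N m. The top view afterwards showed the red pointer on the zero stud.
- **Lamp pushed home:** I took the orange lamp from the rack and pressed it into the socket. Its flange was seated, with about 17–19 N of upward force, well above the 7.4 N spring.
- **Quarter turn:** I turned it about 91.5° clockwise. The torque climbed to 0.5 N m, against 0.16 N m from the spring alone, so it is at the stop. The arm is still holding it there, pushed in and turned, with a 50 N grip.
- **Checks that disagreed:** The two cameras put the socket about 2–3 mm apart, so I settled the fit by feel, and it went in without catching. About 4–6 N of sideways force remained at the end.
- **Not checked:** I took no final picture of the rack or the things lying about, but no move went near anything else.

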